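# Clamp the loupe barrel in the vee block and hold the strap down

### The arm

A 6-joint arm with a two-finger parallel gripper is mounted at the origin on the work surface. World frame = base frame: x ahead of the robot, y to its left, z up, the work surface at z = 0. Lengths are in m, angles in rad, forces in N, time in s.
With the tool pointing down it reaches from about 0.375 to 0.9 m from the base axis. Payload 3.1 kg.
Tool frame: the origin (TCP) lies at the very end of the fingers, on their centre line; the grasp point (between the pads) lies 19 mm behind it; z points along the fingers, y is the line along which they close (so a half turn about z gives the same grasp; the last joint's range is limited). The gripper opens to 87 mm and grips with 3 to 60 N. Pads are 19 mm wide; open, the fingers measure 117 mm over their backs; the gripper's body (75 mm by 190 mm) begins 51 mm behind the grasp point.
Start: joints at [-1.526, 0.527, 1.433, -0, 1.181, -0.178], TCP at [0.139, -0.609, 0.223] pointing down, gripper open.
Joint ranges: [-3.08, 3.08], [-0.75, 2.2], [0.22, 2.44], [-1.43, 4.57], [0, 2.65], [-2.85, 2.85]. Speed limits (rad/s): [2.79, 2.79, 3.14, 3.14, 3.14, 3.14].

### API

Orientations are given as a unit quaternion [x, y, z, w].
In Python, from rig import robot gives the robot as it stands. The module is installed in compiled form; this text tells all that it offers.
- The arm moves only by the tool play_rows, never from a script. Its argument "steps" is one flat list of numbers, 5 for each row, row after row: the opening, from -1 (shut) to 1 (fully open), then the shift along the tool's x, y, z as a fraction of full scale, then the turn about the tool's z as a fraction of full scale. In form: [claw, tx, ty, tz, twist, claw, tx, ty, tz, twist, ...]. A call has exactly 10 rows; each row shifts and turns the commanded pose from where the row before left it, along the tool's axes as they then stand; what a row does not reach is not made up. Full scale, the value 1, is 0.03 m for a shift and 0.1 rad for a turn. A row lasts 1/10 s, in which the tool goes at most 50 mm and 8.59 degrees, less where a joint would pass 70% of its speed; a pose out of reach is approached as far as the arm can. A call with a number of a shift or a turn outside -1 to 1 is refused whole. A call with a gripper value outside its range is refused whole. The fingers move at their own pace and stop on an object; "grip_force" is the grip in N (left out, the last holds). Time passes only in rows, so rows that do not move let the fingers close, or fill a call up. It gives the time, the measured TCP pose, the force, the opening and the grip force at its end, in the units of the state.
- robot.get_obs(): the state, without advancing time (a new reading comes with each control period).
- robot.camera(name): name is "scene" or "side" or "wrist"; returns a dict with "image" (480x640x3 uint8, red, green, blue), "mtx" (3x3 intrinsics, pixels), "D" ([k1, k2, p1, p2, k3] as OpenCV has them; the pictures are not rectified), "rvec" (rotation vector, rad) and "tvec" (3), from world to camera coordinates, as OpenCV has them. Camera axes: x right, y down, z forward; pixel columns grow to the right and rows downward; lengths in m; the calibration is good to about 2 mm. A picture is of the moment at which its call begins. There is no depth.
- robot.hand_in(): hands the job in; it is judged then, once.
The state is a dict: "time": time; "q": joint angles; "joint_velocities": joint speeds; "joint_torque": joint torques, N m; "position": TCP position; "tool_rot": TCP orientation; "ft_force": force on the tool from outside, world axes, zero at the start; "moment": the same for the moment, N m; "grip_width": finger opening in m; "grip_force": force on a finger pad.
Only numpy, scipy, OpenCV 4.12 (cv2) and the standard library are available. Lean on these libraries where they do the work, as an engineer would, in place of code of your own. Each camera call takes 0.05 s, during which the arm holds its last target. There are 200 camera calls.

### The job

Lift the black loupe barrel off its wooden rest and lay it (lowered in the gripper, not dropped) in the vee block, glass end outwards and plain rear end right up against the end stop. Then swing the orange hinged strap over it and press the strap fully down onto its post, and finish while holding it pressed there, so that its sprung foot keeps the barrel firmly on both faces of the vee while I put the thumbscrew in. Leave the thumbscrew, the gravers and the wood block where they lie.

Things in the scene. Friction and masses are not known exactly. Their poses are not given: they have to be found in the camera images.
- vee_block: blue and steel vee block on a dark steel base plate (165 x 132 x 10 mm), fixed, left or right of the robot, turned up to 0.35 rad. Origin on the bench under the vee's middle; x from the screw post to the hinge, y along the vee away from the end stop, z up. In the 90 degree vee a 40 mm barrel lies with its axis at x = 0, 60 mm above the bench (top at 80 mm). Hinge ears: x = 54..72 mm, 86 mm high
- vee_far: the sloping steel face of the vee on the hinge (+x) side: two lands, y = -42..-18 and 18..42 mm, an open window between them. Upper edges 17 mm from the vee's middle, 49 mm above the bench; from there flat cheeks reach out to x = 30 mm. Origin as vee_block
- vee_near: the same on the screw post (-x) side, mirrored. Origin as vee_block
- vee_seat (a point): on the inner face of the end stop (steel plate 36 mm wide across the -y end of the vee, top 64 mm above the bench), on the axis of a seated barrel (vee_block x = 0, y = -52, z = 60 mm): where the centre of the barrel's rear end belongs
- post_top (a point): top of the screw post, 14 mm thick, that the closed strap comes down on: vee_block x = -58, y = 0, z = 89 mm
- strap (a joint): hinge angle of the strap, rad: 0 = level, fully down on the screw post (hard stop); 1.57 = upright; starts at 1.65 to 1.95, leaning away from the vee; opens to 2.05. Stiff hinge (0.12 N m of friction): it stays where it is left; 1 to 2 N at its tip moves it
- strap_hinge (a point): centre of the hinge pin, which lies along vee_block y: 62 mm to the +x side of the vee's middle, 77 mm above the bench
- strap_bar: orange flat bar, 24 x 8 mm, ending 142 mm from the hinge pin. Origin on the pin; its own -x runs to the tip, z is square to the bar, which lies 12 to 20 mm off the pin in z (when closed its top is 97 mm above the bench, at the vee's y = 0). On its outer (top) face: brass plunger head, 18 mm across, 12 mm high, 62 mm from the pin; screw hole 120 mm from the pin; press at about 100 mm
- strap_tip (a point): middle of the free end of the strap bar: 142 mm along and 16 mm off the hinge pin (strap_bar x = -142, z = 16 mm)
- plunger: smooth white nylon foot, 18 mm across, sprung, under the strap 62 mm from the pin; origin in the middle of its sole. It meets a seated barrel when the strap is still 0.1 rad open and is pushed in 6 mm (2.5 N per mm, 15 N) when the strap is fully down; let go, the strap springs up about 0.07 rad. Holding it down takes some 9 N pressed 100 mm from the pin
- barrel: black metal loupe barrel, plain cylinder 40 mm in diameter, 100 mm long, 0.13 to 0.25 kg; origin on its axis at mid-length, y along the axis towards the glass. Front: blue glass, and a brass band 2 to 12 mm from the end; rear: plain dark, narrow bright rim. It lies on the rest, axis 26 mm above the bench, glass end to the robot's left (within 0.4 rad), the same way as it must lie in the vee
- barrel_front (a point): centre of the barrel's front (glass) end
- barrel_rear (a point): centre of the barrel's rear end
- rest: low wooden rest, 70 x 130 x 10 mm, with two grey felt rails that the barrel lies on; fixed, origin on the bench under its middle, y along the rails
- print_block: bystander: wood block 75 x 75 x 23 mm with a dark engraved top; origin under its middle
- graver_round: bystander: graver with a brown mushroom handle 32 mm across, 107 mm long, lying flat; origin under its middle
- graver_pear: bystander: graver with a red-brown pear-shaped handle 26 mm across, 107 mm long, lying flat; origin under its middle
- thumbscrew: bystander: brass thumbscrew standing on its head, 22 mm across, 31 mm high; origin under its middle
There are look-alikes about, which are no part of the job. Of the things that look like the vee_block, the smallest one is meant.

How it is judged:
By the outcome, as a careful person would: the job done as asked, in the order asked, and still so for the second after the job is handed in, while the arm keeps its last pose, push and grip.
It also fails if it takes over 64 s, if anything falls off the work surface, if the arm or the gripper's body presses on something with over 40 N, if the wrist force passes 120 N, or if a joint passes its speed limit or range.

## Working session

There is one attempt and no reset: what is moved stays moved. The work goes in short steps, Python scripts to look and compute and a tool call to move; the robot and the scene stay as the last step left them, time stands still between calls to the robot, and variables do not carry over. Pictures are saved under pics/ and viewed, at most 10 in all, crops included, and the job is handed in when it is done.

Besides the shell and the picture viewer there is one more tool, called after "Call:" as name(argument=value, ...) on one line, values as JSON. play_rows: Moves the arm, as the interface text tells. Shift numbers are shares of 0.03 m and turn numbers shares of 0.1 rad, none past 1 either way. Its arguments: {"type":"object","properties":{"steps":{"type":"array"},"grip_force":{"type":"number"}},"required":["steps"]}

```bash
mkdir -p pics
cat > h.py <<'E'
import numpy as np, cv2
from rig import robot
def shot(n,f=None):
    c=robot.camera(n); 
    if f: cv2.imwrite('pics/'+f,c['image'][:,:,::-1])
    return c
def ray(c,uv):
    p=cv2.undistortPoints(np.array([[uv]],float),c['mtx'],c['D'])[0,0]
    R=cv2.Rodrigues(np.array(c['rvec'],float))[0]; t=np.array(c['tvec'],float).ravel()
    o=-R.T@t; d=R.T@np.array([p[0],p[1],1]); return o,d/np.linalg.norm(d)
def onz(c,uv,z):
    o,d=ray(c,uv); return o+d*(z-o[2])/d[2]
def tri(c1,u1,c2,u2):
    o1,d1=ray(c1,u1);o2,d2=ray(c2,u2)
    s=np.linalg.lstsq(np.c_[d1,-d2],o2-o1,rcond=None)[0]
    a=o1+d1*s[0];b=o2+d2*s[1]; return (a+b)/2,np.linalg.norm(a-b)
def proj(c,P):
    return cv2.projectPoints(np.array(P,float).reshape(-1,3),np.array(c['rvec'],float),np.array(c['tvec'],float),c['mtx'],c['D'])[0][:,0]
E
python3 - <<'E'
from h import *
import pickle
C={n:shot(n,n+'0.png') for n in('scene','side','wrist')}
pickle.dump(C,open('c0.pkl','wb'))
for n,c in C.items(): print(n,ray(c,(320,240)))
print(robot.get_obs())
E
```

```text
scene (array([ 0.89364012, -0.59333453,  1.29954235]), array([-0.25791376,  0.4183296 , -0.87090806]))
side (array([ 0.27228107, -0.88280962,  0.61871943]), array([ 0.20508398,  0.84644057, -0.49140505]))
wrist (array([ 0.21366577, -0.59162007,  0.38430125]), array([-0.27017362, -0.07436187, -0.95993569]))
{'time': 0.15, 'q': array([-1.52547757e+00,  5.28274636e-01,  1.43360259e+00, -4.87970109e-05,
        1.18143241e+00, -1.78529550e-01]), 'joint_velocities': array([ 0.00090798, -0.00174123, -0.00244797, -0.0001457 ,  0.00016447,
        0.00028271]), 'joint_torque': array([ 1.41313300e-03, -4.40427876e+01, -1.76843905e+01,  6.32845773e-02,
        5.52249304e-02, -1.11749807e-04]), 'position': array([ 0.13871044, -0.60882658,  0.22178464]), 'tool_rot': array([ 9.93741625e-01,  1.11699800e-01,  3.46237720e-05, -8.58092371e-04]), 'ft_force': array([-0.39494457, -0.82061895,  0.26047449]), 'moment': array([-0.01099649,  0.00662229, -0.02110487]), 'grip_force': 0.0, 'grip_width': 0.0867638927207904}
```

View pics/scene0.png

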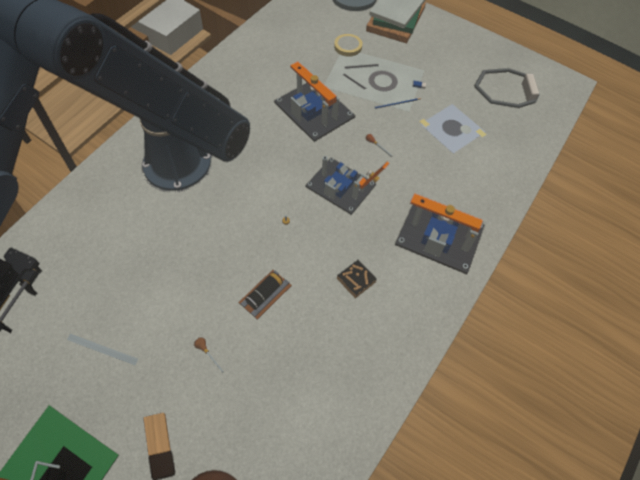

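View pics/side0.png

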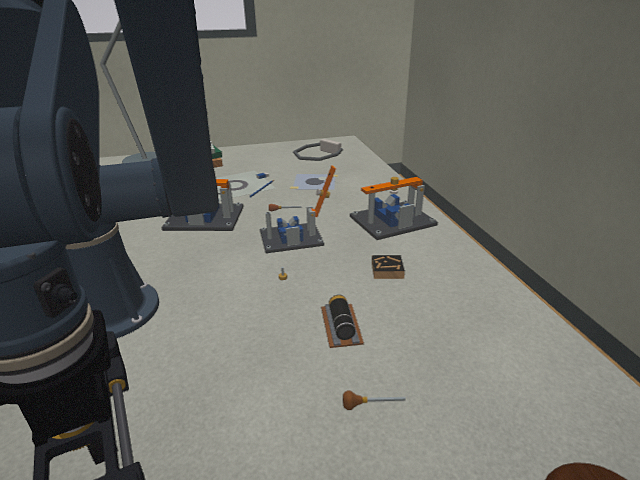

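The scene view shows the loupe on its rest at about (265,292). Of the three vee blocks, the smallest has its strap open, at (341,184) in the scene view and (292,230) in the side view. The thumbscrew is at (286,220), the wood block at (357,278), and the gravers at (205,348) and (375,142).

Run:
```python
from h import *
import pickle
C=pickle.load(open('c0.pkl','rb'));s=C['scene'];d=C['side']
print('barrel',onz(s,(265,291),.03),onz(d,(342,316),.03))
print('plate corners',[onz(s,p,.01).round(3) for p in((306,184),(329,158),(377,187),(352,212))])
print('plate side',[onz(d,p,.01).round(3) for p in((261,231),(268,250),(323,244),(312,225))])
print('tip',tri(s,(386,165),d,(333,169)))
for n,p in dict(screw=(286,220),block=(357,278),gr1=(201,344),gr2=(371,138)).items(): print(n,onz(s,p,.01).round(3))
a=s['image'][130:330,220:420]; b=d['image'][150:350,210:410]
cv2.imwrite('pics/crop0.png',cv2.resize(np.hstack([a,b])[:,:,::-1],(800,400),interpolation=cv2.INTER_CUBIC))
```

```text
barrel [ 0.48821136 -0.1892256   0.03      ] [ 0.48307429 -0.19338786  0.03      ]
plate corners [array([0.372, 0.157, 0.01 ]), array([0.372, 0.276, 0.01 ]), array([0.547, 0.27 , 0.01 ]), array([0.534, 0.154, 0.01 ])]
plate side [array([0.374, 0.265, 0.01 ]), array([0.378, 0.151, 0.01 ]), array([0.529, 0.142, 0.01 ]), array([0.526, 0.261, 0.01 ])]
tip (array([0.57937327, 0.21871143, 0.19477204]), np.float64(0.0005754380676588804))
screw [0.398 0.024 0.01 ]
block [ 0.657 -0.012  0.01 ]
gr1 [ 0.44 -0.39  0.01]
gr2 [0.434 0.418 0.01 ]
```

View pics/crop0.png

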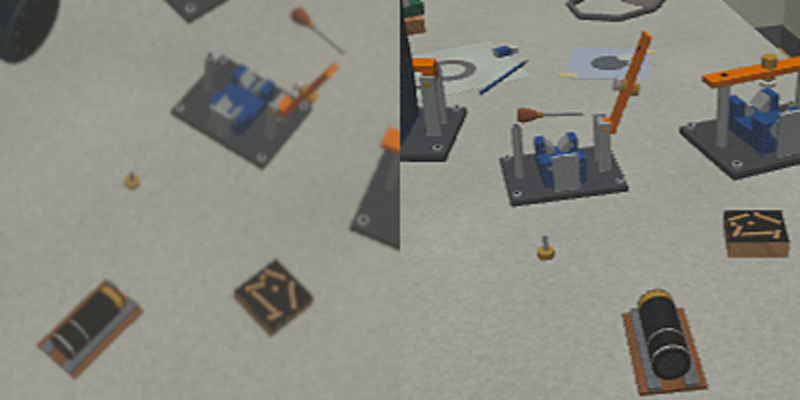

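The enlarged crop confirms the layout. The small vee block has its end stop facing the side camera (-y), the hinge ears and strap are on the +x side, and the barrel's glass and brass end points to +y. I still need to know which way the gripper's body extends (strap clearance), so I'll project both hypotheses onto the images.

Run:
```python
from h import *
import pickle
from scipy.spatial.transform import Rotation as R
C=pickle.load(open('c0.pkl','rb'));o=robot.get_obs()
T=R.from_quat(o['tool_rot']);p=o['position']
ims=[]
for n in('side','scene'):
    c=C[n];im=np.ascontiguousarray(c['image'][:,:,::-1])
    im=cv2.resize(im,None,fx=4,fy=4,interpolation=cv2.INTER_CUBIC)
    for hx,hy,col in((.0375,.095,(0,255,0)),(.0375,.0585,(0,0,255))):
        P=[p+T.apply([sx*hx,sy*hy,-.07]) for sx,sy in((1,1),(1,-1),(-1,-1),(-1,1))]
        q=proj(c,P)*4; cv2.polylines(im,[q.astype(int)],True,col,2)
    q=proj(c,[p])*4; cv2.circle(im,tuple(q[0].astype(int)),6,(255,255,0),2)
    ims.append(im)
a=cv2.resize(ims[0][1100:1920,0:800],(400,410)); b=ims[1][900:1310,0:400]
cv2.imwrite('pics/grip.png',np.hstack([a,b]))
```

```text
(no output)
```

View pics/grip.png

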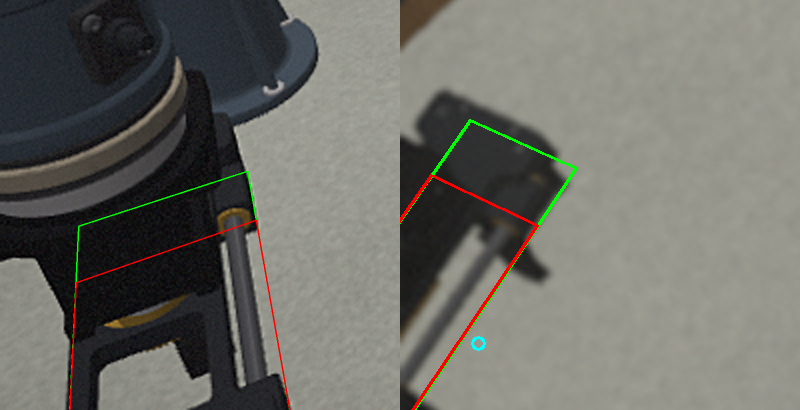

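The gripper body does reach ±95 mm along the closing axis (green outline), so a centred placement would hit the open strap. I'll grip the barrel towards its glass end and lay it forward in the vee, with the hand clear of the strap. Then I'll push it back to the stop. First I'll move over the barrel.

Call:
play_rows(steps=[1, 0.96, -0.73, 0, 0, 1, 0.96, -0.73, 0, 0, 1, 0.96, -0.73, 0, 0, 1, 0.96, -0.73, 0, 0, 1, 0.96, -0.73, 0, 0, 1, 0.96, -0.73, 0, 0, 1, 0.96, -0.73, 0, 0, 1, 0.96, -0.73, 0, 0, 1, 0.96, -0.73, 0, 0, 1, 0.96, -0.73, 0, 0], grip_force=50)

```text
time: 1.15
position: [0.3716, -0.3306, 0.2224]
tool_rot: [0.994, 0.112, -0.0, -0.0]
ft_force: [0.3, -0.2, -0.0]
grip_width: 0.0868
grip_force: 0.0
```

Call:
play_rows(steps=[1, 0.96, -0.73, 0, 0, 1, 0.96, -0.73, 0, 0, 1, 0.96, -0.73, 0, 0, 1, 0.96, -0.73, 0, 0, 1, 0.96, -0.73, 0, 0, 1, 0, 0, 0, -1, 1, 0, 0, 0, -1, 1, 0, 0, 0, -1, 1, 0, 0, 0, -1, 1, 0, 0, 0, -1])

```text
time: 2.15
position: [0.4869, -0.193, 0.2223]
tool_rot: [0.934, 0.356, -0.0, -0.0]
ft_force: [0.5, -0.0, 0.2]
grip_width: 0.0869
grip_force: 0.0
```

Call:
play_rows(steps=[1, 0, 0, 0, -1, 1, 0, 0, 0, -1, 1, 0, 0, 0, -1, 1, 0, 0, 0, -1, 1, 0, 0, 0, -1, 1, 0, 0, 0, -1, 1, 0, 0, 0, -1, 1, 0, 0, 0, -1, 1, 0, 0, 0, -0.5, 1, 0, 0, 0, 0])

```text
time: 3.15
position: [0.4869, -0.1931, 0.2223]
tool_rot: [0.706, 0.708, -0.0, -0.0]
ft_force: [-0.3, -0.2, 0.2]
grip_width: 0.0869
grip_force: 0.0
```

```bash
cat >> h.py <<'E'
from scipy.spatial.transform import Rotation as Rt
def state():
    o=robot.get_obs();x=Rt.from_quat(o['tool_rot']).apply([1,0,0])
    print('t',round(o['time'],2),'p',o['position'].round(4),'yaw',round(np.arctan2(x[1],x[0]),3),'F',o['ft_force'].round(1),'w',round(o['grip_width'],4),'gf',round(o['grip_force'],1)); return o
def go(P,yaw):
    o=state();T=Rt.from_quat(o['tool_rot']);x=T.apply([1,0,0])
    print('units',(T.inv().apply(np.array(P)-o['position'])/.03).round(2),'twist',round((np.arctan2(x[1],x[0])-yaw)/.1,2))
E
python3 - <<'E'
from h import *
import pickle
C={n:shot(n,n+'1.png') for n in('wrist','scene')}
pickle.dump(C,open('c1.pkl','wb')); print(C['wrist']['mtx']); state()
E
```

```text
[[371.68780391   0.         314.35918446]
 [  0.         371.68780391 239.20437933]
 [  0.           0.           1.        ]]
t 3.25 p [ 0.4869 -0.1931  0.2224] yaw 1.573 F [-0.2 -1.  -0.5] w 0.0868 gf 0.0
```

View pics/wrist1.png

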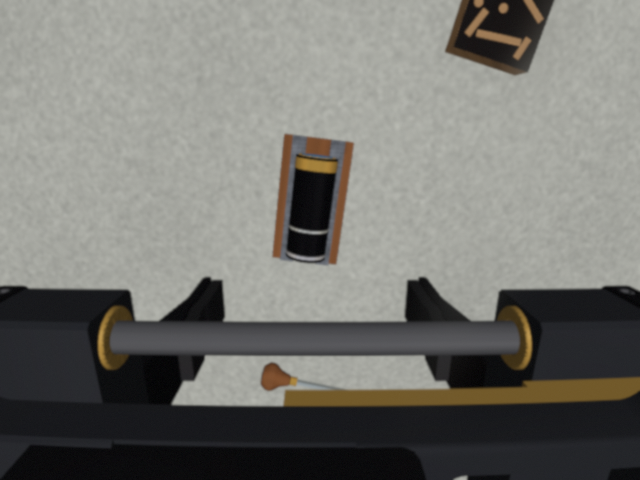

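The wrist view shows the barrel on its rest, with the brass and glass end at about (317,155) and the rear at about (306,262). The fingers are below it in the picture, and the wood block is at (500,35).

Run:
```python
from h import *
import pickle
c=pickle.load(open('c1.pkl','rb'))['wrist'];im=c['image'];hsv=cv2.cvtColor(im,cv2.COLOR_RGB2HSV)
print('cam',ray(c,(314,240)))
roi=np.zeros((480,640),bool);roi[135:268,270:360]=1
dark=(hsv[...,2]<45)&roi; brass=(hsv[...,1]>150)&(hsv[...,2]>120)&(hsv[...,0]>14)&roi
v,u=np.nonzero(dark);print('dark',u.min(),u.max(),v.min(),v.max())
v,u=np.nonzero(brass);print('brass',u.min(),u.max(),v.min(),v.max())
for r in (152,154,156,158,162,166,170,174,180,190,200,210,220,240,250,256,260,262,264,266):
    k=np.nonzero(dark[r]|brass[r])[0]; print(r,k.min() if len(k) else 0,k.max() if len(k) else 0,im[r,310])
for r in (180,190,200,210,220,245,250):
    k=np.nonzero(dark[r])[0]; L,R_=ray(c,(k.min(),r))[1],ray(c,(k.max()+1,r))[1]
    d=L+R_; o=ray(c,(0,0))[0]; print((o+d*(.026-o[2])/d[2]).round(4))
# rest corners at z=.01
for p in((286,135),(353,142),(336,264),(274,257)): print('rest',onz(c,p,.01).round(4))
for p in((317,154),(316,172),(305,262)): print('ends',onz(c,p,.046).round(4),onz(c,p,.026).round(4),onz(c,p,.006).round(4))
```

```text
cam (array([ 0.48713477, -0.11621362,  0.38496284]), array([-3.22995391e-04, -2.79413554e-01, -9.60170798e-01]))
dark 287 334 169 255
brass 297 335 158 172
152 0 0 [115  76  53]
154 0 0 [85 86 99]
156 0 0 [103  96  83]
158 299 302 [67 54 28]
162 297 333 [163 129  59]
166 297 335 [162 128  59]
170 295 334 [129 101  46]
174 295 334 [11 10 14]
180 294 334 [11 11 14]
190 293 332 [12 13 14]
200 292 331 [14 14 16]
210 291 329 [12 11 13]
220 290 328 [10 10 12]
240 288 325 [13 12 14]
250 288 324 [15 14 18]
256 0 0 [69 69 71]
260 0 0 [118 117 121]
262 0 0 [81 82 79]
264 0 0 [155 156 150]
266 0 0 [169 170 163]
[ 0.4873 -0.1605  0.026 ]
[ 0.4859 -0.1702  0.026 ]
[ 0.4849 -0.18    0.026 ]
[ 0.4835 -0.19    0.026 ]
[ 0.4825 -0.2001  0.026 ]
[ 0.4795 -0.226   0.026 ]
[ 0.4795 -0.2313  0.026 ]
rest [ 0.4594 -0.1188  0.01  ]
rest [ 0.5249 -0.1252  0.01  ]
rest [ 0.5107 -0.252   0.01  ]
rest [ 0.4444 -0.2443  0.01  ]
ends [ 0.4895 -0.1349  0.046 ] [ 0.4896 -0.136   0.026 ] [ 0.4897 -0.1371  0.006 ]
ends [ 0.4886 -0.1509  0.046 ] [ 0.4887 -0.1529  0.026 ] [ 0.4888 -0.1549  0.006 ]
ends [ 0.4784 -0.237   0.046 ] [ 0.4779 -0.2442  0.026 ] [ 0.4774 -0.2513  0.006 ]
```

Call:
play_rows(steps=[1, 0.65, 0, 0, 0, 1, 0.6, 0, 0, 0, 1, 0, 0, 0.5, 1, 1, 0, 0, 1, 0.15, 1, 0, 0, 1, 0, 1, 0, 0, 1, 0, 1, 0, 0, 1, 0, 1, 0, 0, 1, 0, 1, 0, 0, 0.8, 0, 1, 0, 0, 0.48, 0])

```text
time: 4.25
position: [0.4862, -0.1553, 0.0172]
tool_rot: [0.746, 0.666, -0.0, -0.001]
ft_force: [-0.5, 0.2, 0.3]
grip_width: 0.087
grip_force: 0.0
```

Run:
```python
from h import *
go((.4874,-.1557,.019),1.458)
```

```text
t 4.25 p [ 0.4862 -0.1553  0.0172] yaw 1.458 F [-0.5  0.2  0.3] w 0.087 gf 0.0
units [-0.01  0.04 -0.06] twist -0.0
```

Call:
play_rows(steps=[-1, 0, 0.04, -0.06, 0, -1, 0, 0, 0, 0, -1, 0, 0, 0, 0, -1, 0, 0, 0, 0, -1, 0, 0, 0, 0, -1, 0, 0, 0, 0, -1, 0, 0, 0, 0, -1, 0, 0, 0, 0, -1, 0, 0, 0, 0, -1, 0, 0, 0, 0], grip_force=50)

```text
time: 5.25
position: [0.4872, -0.1554, 0.0211]
tool_rot: [0.745, 0.667, -0.0, -0.001]
ft_force: [-3.6, 0.4, 5.3]
grip_width: 0.0385
grip_force: 50.0
```

Call:
play_rows(steps=[-1, 0, 0, -0.2, 0, -1, 0, 0, -0.4, 0, -1, 0, 0, -0.7, 0, -1, 0, 0, -0.8, 0, -1, 0, 0, -0.8, 0, -1, 0, 0, -0.8, 0, -1, 0, 0, -0.8, 0, -1, 0, 0, -0.8, 0, -1, 0, 0, -0.8, 0, -1, 0, 0, -0.5, 0])

```text
time: 6.25
position: [0.4892, -0.1561, 0.2216]
tool_rot: [0.746, 0.666, 0.001, 0.002]
ft_force: [1.6, -0.2, -1.8]
grip_width: 0.0388
grip_force: 50.0
```

Run:
```python
from h import *
import pickle
go((.46,.10,.24),1.54)
C={n:shot(n) for n in('scene','side','wrist')}
pickle.dump(C,open('c2.pkl','wb'))
w=C['wrist']['image'];s=C['side']['image'][150:390,200:520]
cv2.imwrite('pics/m2.png',np.hstack([cv2.resize(w,(400,300)),cv2.resize(s,(400,300))])[:,:,::-1])
```

```text
t 6.25 p [ 0.4892 -0.1561  0.2216] yaw 1.459 F [ 1.6 -0.2 -1.8] w 0.0388 gf 50.0
units [ 8.37 -1.92 -0.63] twist -0.81
```

View pics/m2.png

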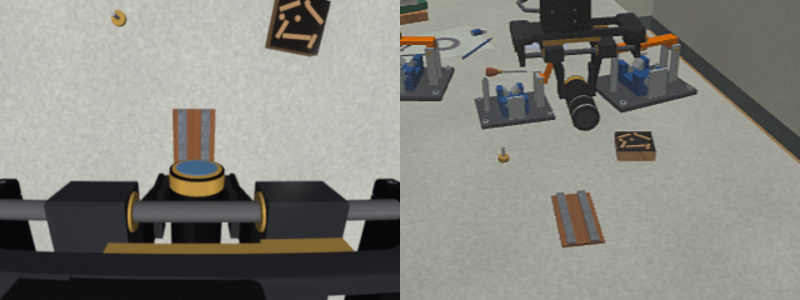

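The barrel is held, but its rear has sagged: the wrist view now shows the glass face at (197,168), and in the side view the rear is at (587,118). It'll re-level when lowered into the vee. I'll measure the tilt, and locate the vee from the scene and side masks.

Run:
```python
from h import *
import pickle
C=pickle.load(open('c2.pkl','rb'));c=C['wrist'];im=c['image'];h=cv2.cvtColor(im,cv2.COLOR_RGB2HSV)
m=((h[...,0]>95)&(h[...,0]<125)&(h[...,1]>70)&(h[...,2]>70)).astype(np.uint8);m[:240]=0;m[300:]=0;m[:,:250]=0;m[:,380:]=0
k=max(cv2.findContours(m,0,cv2.CHAIN_APPROX_NONE)[0],key=cv2.contourArea);e=cv2.fitEllipse(k);print('glass',e)
g=robot.get_obs()['position']
o,d=ray(c,e[0]);print('cam',o,'ray',d,'at y -.14:',o+d*(-.14-o[1])/d[1])
print('asp',e[1][0]/e[1][1], 'incid deg',np.degrees(np.arcsin(e[1][0]/e[1][1])),'ray elev deg',np.degrees(np.arcsin(-d[2])))
# vee plate in scene0 and side0: orange strap + blue masks
D=pickle.load(open('c0.pkl','rb'))
for n,(a,b,e_,f) in dict(scene=(300,155,395,215),side=(258,160,345,252)).items():
    q=D[n]['image'];h=cv2.cvtColor(q,cv2.COLOR_RGB2HSV);z=np.zeros(q.shape[:2],bool);z[b:f,a:e_]=1
    bl=(h[...,0]>100)&(h[...,0]<125)&(h[...,1]>120)&z
    og=(h[...,0]<15)&(h[...,1]>180)&(h[...,2]>120)&z
    v,u=np.nonzero(bl);print(n,'blue',u.min(),u.max(),v.min(),v.max(),u.mean(),v.mean())
    v,u=np.nonzero(og);r=cv2.minAreaRect(np.c_[u,v].astype(np.float32));print('orange',cv2.boxPoints(r).round(1).tolist())
```

```text
glass ((314.6065673828125, 268.0618896484375), (22.140260696411133, 63.470882415771484), 90.68846893310547)
cam [ 0.49787868 -0.07963371  0.38426517] ray [-0.03234295 -0.35216962 -0.93537719] at y -.14: [ 0.49233469 -0.14        0.2239298 ]
asp 0.3488254748276453 incid deg 20.41549272999909 ray elev deg 69.28916868839322
scene blue 325 355 164 189 341.5989010989011 178.5879120879121
orange [[359.20001220703125, 182.10000610351562], [385.29998779296875, 160.89999389648438], [387.3999938964844, 163.5], [361.29998779296875, 184.60000610351562]]
side blue 258 302 173 242 281.28169014084506 214.44366197183098
orange [[310.1000061035156, 213.5], [330.70001220703125, 165.39999389648438], [336.70001220703125, 168.0], [316.1000061035156, 216.10000610351562]]
```

The glass ellipse's aspect ratio (0.349) matches a level barrel (0.353), so the sag was only perspective. The front end is about 17 mm ahead of the TCP, as planned. Next I'll move to view the vee from above.

Call:
play_rows(steps=[-1, 0.6, -0.2, -0.1, 0, -1, 0.93, -0.2, -0.1, 0, -1, 0.93, -0.2, -0.1, 0, -1, 0.93, -0.2, -0.1, 0, -1, 0.93, -0.2, -0.1, 0, -1, 0.93, -0.2, -0.1, 0, -1, 0.93, -0.2, 0, 0, -1, 0.93, -0.2, 0, 0, -1, 0.9, -0.2, 0, 0, -1, 0.36, -0.12, 0, -0.8])

```text
time: 7.4
position: [0.4567, 0.103, 0.2358]
tool_rot: [0.717, 0.697, -0.001, -0.002]
ft_force: [-0.3, 0.2, -1.9]
grip_width: 0.0387
grip_force: 50.0
```

Call:
play_rows(steps=[-1, 0, 0, 0, 0, -1, 0, 0, 0, 0, -1, 0, 0, 0, 0, -1, 0, 0, 0, 0, -1, 0, 0, 0, 0, -1, 0, 0, 0, 0, -1, 0, 0, 0, 0, -1, 0, 0, 0, 0, -1, 0, 0, 0, 0, -1, 0, 0, 0, 0])

```text
time: 8.4
position: [0.459, 0.1001, 0.237]
tool_rot: [0.718, 0.696, 0.0, 0.0]
ft_force: [-0.6, -0.3, -1.9]
grip_width: 0.0387
grip_force: 50.0
```

Run:
```python
from h import *
import pickle
state()
C={n:shot(n,n+'3.png') for n in('wrist','scene','side')}
pickle.dump(C,open('c3.pkl','wb'))
cv2.imwrite('pics/m3.png',cv2.resize(C['wrist']['image'][0:330,90:530,::-1],(800,600),interpolation=cv2.INTER_CUBIC))
```

```text
t 8.4 p [0.459  0.1001 0.237 ] yaw 1.539 F [-0.6 -0.3 -1.9] w 0.0387 gf 50.0
```

View pics/m3.png

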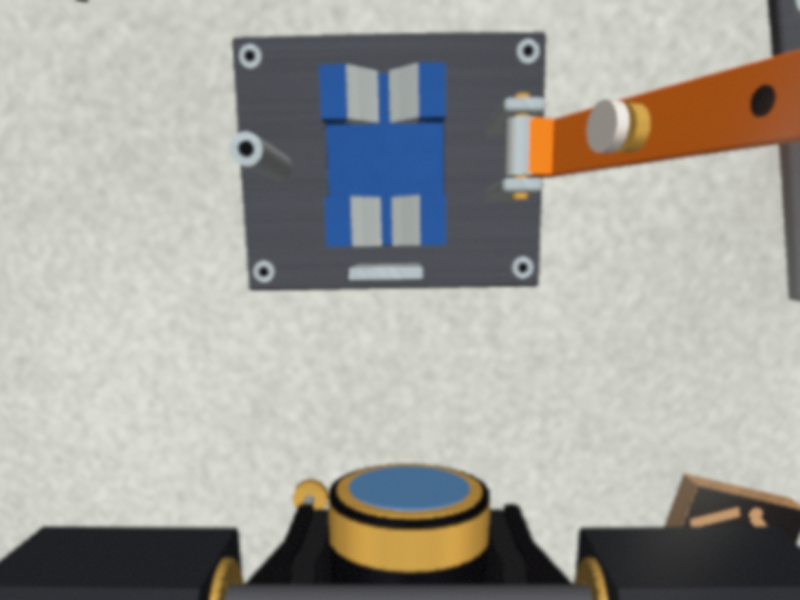

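A clear view from above: plate corners at (234,38), (545,33), (538,285) and (251,289); post top at (246,148); end stop top at (386,272); hinge pin ends at (523,95) and (521,196); vee groove from (384,97) to (379,220). The strap leans to the right.

Run:
```python
from h import *
import pickle
C=pickle.load(open('c3.pkl','rb'));c=C['wrist']
f=lambda p:(90+.55*p[0],.55*p[1])
Q=[(234,38),(545,33),(538,287),(251,290)]
K=np.array([onz(c,f(p),.01) for p in Q]);ctr=K.mean(0);print(K.round(4).tolist())
print('edges',[round(np.linalg.norm(K[i]-K[i-1]),4) for i in range(4)],'centre',ctr)
x=K[1]-K[0]+K[2]-K[3];y=K[0]+K[1]-K[2]-K[3];print('yaws',np.arctan2(x[1],x[0]),np.arctan2(-y[0],y[1]))
post=onz(c,f((246,148)),.089);h1=onz(c,f((523,95)),.077);h2=onz(c,f((521,196)),.077)
st=onz(c,f((386,265)),.064);st0=onz(c,f((386,279)),.064)
print('post',post,'hinge',h1,h2,'stop inner/outer',st,st0)
hc=(h1+h2)/2;print('post-hinge dist (0.120)',np.linalg.norm((hc-post)[:2]),'yaw',np.arctan2(*(hc-post)[[1,0]]))
for a in((384,72),(379,240)):print('groove z.049',onz(c,f(a),.032))
yaw=np.arctan2(*(hc-post)[[1,0]])
X=np.array([np.cos(yaw),np.sin(yaw)]);Y=np.array([-X[1],X[0]])
print('origin est: posthinge',(post[:2]+X*.058),(hc[:2]-X*.062),'stop',st[:2]+Y*.052)
def tip(th,O):
    p=.062+.142*-np.cos(th)+.016*np.sin(th);z=.077+.142*np.sin(th)+.016*np.cos(th);return np.r_[O+X*p,z]
```

```text
[[0.3742, 0.2834, 0.01], [0.5367, 0.2804, 0.01], [0.5348, 0.1494, 0.01], [0.372, 0.1529, 0.01]]
edges [np.float64(0.1305), np.float64(0.1625), np.float64(0.131), np.float64(0.1628)] centre [0.45442388 0.21649543 0.01      ]
yaws -0.02006369885692513 -0.015985374604977304
post [0.39335203 0.21815233 0.089     ] hinge [0.51441971 0.23771672 0.077     ] [0.51383402 0.19509344 0.077     ] stop inner/outer [0.45092646 0.16585624 0.064     ] [0.45066247 0.15921896 0.064     ]
post-hinge dist (0.120) 0.12078746667922834 yaw -0.014465987614542852
groove z.049 [0.45257863 0.25880537 0.032     ]
groove z.049 [0.44672426 0.17772422 0.032     ]
origin est: posthinge [0.45134597 0.21731333] [0.45213335 0.21730194] stop [0.45167867 0.2178508 ]
```

Call:
play_rows(steps=[-1, 0, 0, 0, -0.15, -1, 0.4, -0.05, 0, 0, -1, 0.7, -0.05, 0, 0, -1, 0.9, -0.05, 0, 0, -1, 0.9, -0.05, 0, 0, -1, 0.9, -0.05, 0, 0, -1, 0.9, -0.06, 0, 0, -1, 0.7, 0, 0, 0, -1, 0.31, 0, 0, 0, -1, 0, 0, 0, 0])

```text
time: 9.55
position: [0.4522, 0.2728, 0.2368]
tool_rot: [0.712, 0.702, 0.0, -0.0]
ft_force: [-0.7, -0.7, -2.1]
grip_width: 0.0387
grip_force: 50.0
```

Call:
play_rows(steps=[-1, 0, 0, 0.3, 0, -1, 0, 0, 0.6, 0, -1, 0, 0, 0.8, 0, -1, 0, 0, 0.8, 0, -1, 0, 0, 0.8, 0, -1, 0, 0, 0.8, 0, -1, 0, 0, 0.6, 0, -1, 0, 0, 0.4, 0, -1, 0, 0, 0.1, 0, -1, 0, 0, 0, 0])

```text
time: 10.55
position: [0.4526, 0.271, 0.0807]
tool_rot: [0.713, 0.701, -0.0, -0.0]
ft_force: [0.0, 0.8, -2.0]
grip_width: 0.0389
grip_force: 50.0
```

Run:
```python
from h import *
go((.4527,.2715,.055),1.554)
C={n:shot(n) for n in('wrist','scene','side')}
import pickle;pickle.dump(C,open('c4.pkl','wb'))
a=cv2.resize(C['side']['image'][150:270,230:390],(400,300),interpolation=cv2.INTER_CUBIC);b=cv2.resize(C['scene']['image'][120:240,280:440],(400,300),interpolation=cv2.INTER_CUBIC)
cv2.imwrite('pics/m4.png',np.vstack([np.hstack([a,b]),np.hstack([cv2.resize(C['wrist']['image'],(400,300)),a*0])])[:,:,::-1])
```

```text
t 10.55 p [0.4526 0.271  0.0807] yaw 1.553 F [ 0.   0.8 -2. ] w 0.0389 gf 50.0
units [0.02 0.   0.86] twist -0.01
```

View pics/m4.png

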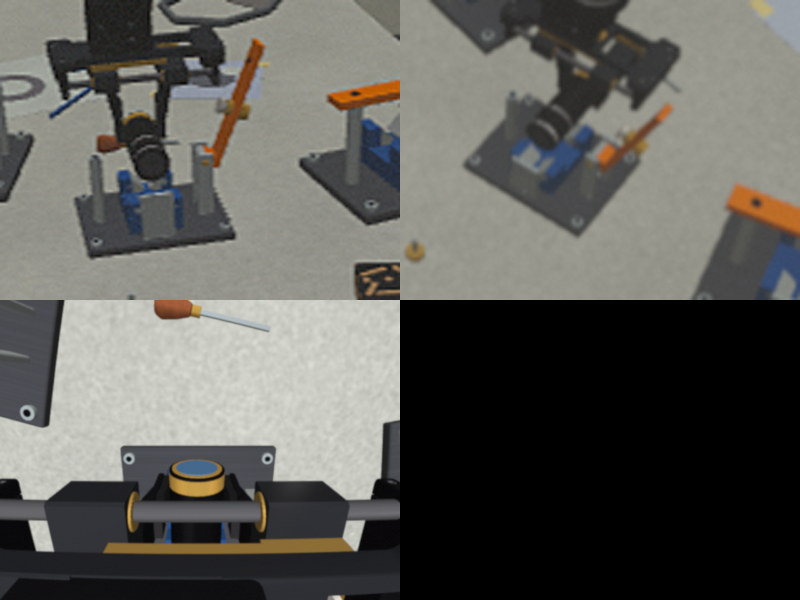

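The side view (145,160) and the scene view (545,130) show the barrel above the vee, with the hand behind the strap and clear of it. I'll lower slowly.

Call:
play_rows(steps=[-1, 0, 0, 0.15, 0, -1, 0, 0, 0.15, 0, -1, 0, 0, 0.12, 0, -1, 0, 0, 0.1, 0, -1, 0, 0, 0.1, 0, -1, 0, 0, 0.06, 0, -1, 0, 0, 0.05, 0, -1, 0, 0, 0.04, 0, -1, 0, 0, 0.02, 0, -1, 0, 0, 0, 0])

```text
time: 11.7
position: [0.4526, 0.2716, 0.0572]
tool_rot: [0.713, 0.701, -0.0, -0.0]
ft_force: [-0.3, -0.8, -1.3]
grip_width: 0.0391
grip_force: 50.0
```

Call:
play_rows(steps=[-1, 0, 0, 0.03, 0, -1, 0, 0, 0.03, 0, -1, 0, 0, 0.03, 0, -1, 0, 0, 0, 0, -1, 0, 0, 0, 0, -1, 0, 0, 0, 0, -1, 0, 0, 0, 0, -1, 0, 0, 0, 0, -1, 0, 0, 0, 0, -1, 0, 0, 0, 0])

```text
time: 12.7
position: [0.4523, 0.2717, 0.0554]
tool_rot: [0.713, 0.701, 0.0, -0.0]
ft_force: [-2.2, 0.7, 6.6]
grip_width: 0.0388
grip_force: 50.0
```

Contact is felt (about 8 N). I'll release, then back straight out along the barrel with the fingers astride it.

Call:
play_rows(steps=[-0.05, 0, 0, 0, 0, 0, 0, 0, 0, 0, 0.2, 0, 0, 0, 0, 0.4, 0, 0, 0, 0, 0.4, 0, 0, 0, 0, 0.4, 0, 0, 0, 0, 0.4, 0, 0, 0, 0, 0.4, 0, 0, 0, 0, 0.4, 0, 0, 0, 0, 0.4, 0, 0, 0, 0])

```text
time: 13.7
position: [0.4526, 0.2716, 0.0546]
tool_rot: [0.713, 0.701, 0.0, 0.0]
ft_force: [-0.0, -0.1, 0.4]
grip_width: 0.0611
grip_force: 0.0
```

Call:
play_rows(steps=[0.4, 0.2, 0, 0, 0, 0.4, 0.4, 0, 0, 0, 0.4, 0.5, 0, 0, 0, 0.4, 0.4, 0, 0, 0, 0.4, 0.2, 0, 0, 0, 0.4, 0, 0, 0, 0, 0.4, 0, 0, 0, 0, 0.4, 0, 0, 0, 0, 0.4, 0, 0, 0, 0, 0.4, 0, 0, 0, 0])

```text
time: 14.7
position: [0.4535, 0.3222, 0.0546]
tool_rot: [0.713, 0.701, -0.0, -0.0]
ft_force: [-0.4, 0.2, -0.5]
grip_width: 0.0608
grip_force: 0.0
```

Run:
```python
from h import *
state()
C={n:shot(n) for n in('wrist','scene','side')}
import pickle;pickle.dump(C,open('c5.pkl','wb'))
a=cv2.resize(C['side']['image'][150:270,230:390],(400,300),interpolation=cv2.INTER_CUBIC);b=cv2.resize(C['scene']['image'][120:240,280:440],(400,300),interpolation=cv2.INTER_CUBIC)
cv2.imwrite('pics/m5.png',np.vstack([np.hstack([a,b]),np.hstack([cv2.resize(C['wrist']['image'],(400,300)),a*0])])[:,:,::-1])
```

```text
t 14.7 p [0.4535 0.3222 0.0546] yaw 1.553 F [-0.4  0.2 -0.5] w 0.0608 gf 0.0
```

View pics/m5.png

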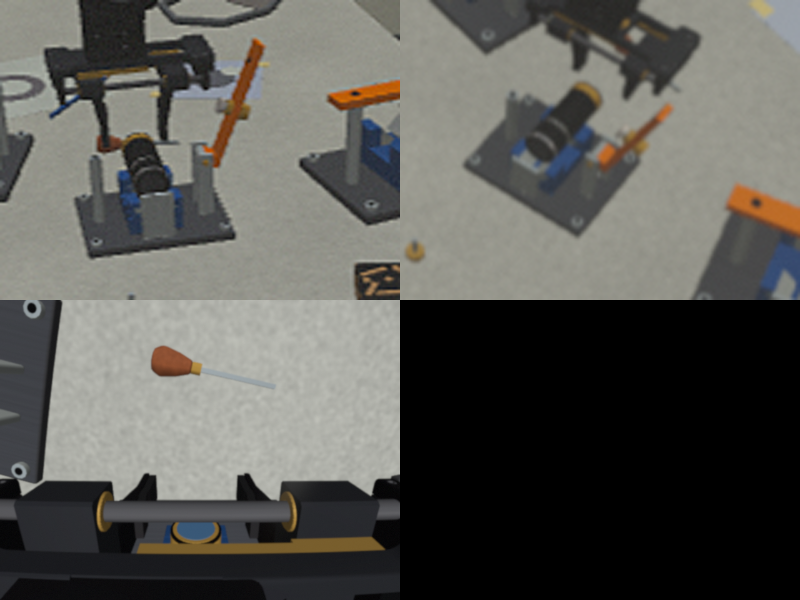

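The barrel lies in the vee with the glass end out (side view (145,165), scene view (565,120)), and the hand is clear. I'll close the fingers and push it back towards the stop.

Call:
play_rows(steps=[-1, 0, 0, 0.1, 0, -1, 0, 0, 0.1, 0, -1, 0, 0, 0, 0, -1, 0, 0, 0, 0, -1, 0, 0, 0, 0, -1, 0, 0, 0, 0, -1, -0.2, 0, 0, 0, -1, -0.25, 0, 0, 0, -1, -0.25, 0, 0, 0, -1, -0.2, 0, 0, 0], grip_force=20)

```text
time: 15.85
position: [0.4531, 0.2949, 0.0486]
tool_rot: [0.713, 0.701, 0.0, -0.0]
ft_force: [-0.6, 2.3, 0.3]
grip_width: 0.0008
grip_force: 0.6
```

Call:
play_rows(steps=[-1, -0.1, 0, 0, 0, -1, -0.1, 0, 0, 0, -1, -0.1, 0, 0, 0, -1, -0.06, 0, 0, 0, -1, 0, 0, 0, 0, -1, 0, 0, 0, 0, -1, 0, 0, 0, 0, -1, 0, 0, 0, 0, -1, 0, 0, 0, 0, -1, 0, 0, 0, 0])

```text
time: 16.85
position: [0.4527, 0.2847, 0.0485]
tool_rot: [0.713, 0.701, -0.0, -0.0]
ft_force: [-0.0, 0.4, 0.2]
grip_width: 0.0005
grip_force: 0.0
```

Call:
play_rows(steps=[-1, -0.05, 0, 0, 0, -1, -0.05, 0, 0, 0, -1, -0.05, 0, 0, 0, -1, -0.04, 0, 0, 0, -1, -0.03, 0, 0, 0, -1, 0, 0, 0, 0, -1, 0, 0, 0, 0, -1, 0, 0, 0, 0, -1, 0, 0, 0, 0, -1, 0, 0, 0, 0])

```text
time: 17.85
position: [0.4527, 0.2781, 0.0486]
tool_rot: [0.713, 0.701, -0.0, 0.0]
ft_force: [-0.1, 0.5, 0.8]
grip_width: 0.0004
grip_force: 0.0
```

Call:
play_rows(steps=[-1, -0.03, 0, 0, 0, -1, -0.03, 0, 0, 0, -1, -0.03, 0, 0, 0, -1, 0, 0, 0, 0, -1, 0, 0, 0, 0, -1, 0, 0, 0, 0, -1, 0, 0, 0, 0, -1, 0, 0, 0, 0, -1, 0, 0, 0, 0, -1, 0, 0, 0, 0])

```text
time: 18.85
position: [0.4527, 0.2755, 0.0486]
tool_rot: [0.713, 0.701, 0.0, 0.0]
ft_force: [0.3, 0.6, -0.6]
grip_width: 0.0005
grip_force: 0.6
```

Call:
play_rows(steps=[-1, -0.03, 0, 0, 0, -1, -0.03, 0, 0, 0, -1, 0, 0, 0, 0, -1, 0, 0, 0, 0, -1, 0, 0, 0, 0, -1, 0, 0, 0, 0, -1, 0, 0, 0, 0, -1, 0, 0, 0, 0, -1, 0, 0, 0, 0, -1, 0, 0, 0, 0])

```text
time: 19.85
position: [0.4529, 0.2754, 0.0488]
tool_rot: [0.714, 0.701, 0.001, -0.001]
ft_force: [-1.0, 8.8, -0.3]
grip_width: 0.0004
grip_force: 4.0
```

The push stopped at vee y ≈ 48 mm for the finger front with 8.8 N, which is where a barrel against the stop should be. I'll back off, rise, and look at the seat while moving round behind the strap.

Call:
play_rows(steps=[-1, 0.3, 0, 0, 0, -1, 0.5, 0, 0, 0, -1, 0.4, 0, -0.3, 0, -1, 0, 0, -0.7, 0, -1, 0, 0, -1, 0, -1, 0, 0, -1, 0, -1, 0, 0, -1, 0, -1, 0, 0, -1, 0, -1, 0, 0, -1, 0, -1, 0, 0, -0.6, 0])

```text
time: 20.85
position: [0.4539, 0.3105, 0.2492]
tool_rot: [0.713, 0.701, 0.001, 0.001]
ft_force: [-0.8, -0.3, -1.3]
grip_width: 0.0003
grip_force: 0.0
```

Run:
```python
from h import *
go((.6168,.2147,.25),1.554)
C={n:shot(n) for n in('scene','side','wrist')}
import pickle;pickle.dump(C,open('c6.pkl','wb'))
a=cv2.resize(C['side']['image'][150:270,230:390],(400,300),interpolation=cv2.INTER_CUBIC);b=cv2.resize(C['scene']['image'][120:240,280:440],(400,300),interpolation=cv2.INTER_CUBIC)
cv2.imwrite('pics/m6.png',np.vstack([np.hstack([a,b]),np.hstack([cv2.resize(C['wrist']['image'],(400,300)),a*0])])[:,:,::-1])
```

```text
t 20.85 p [0.4539 0.3105 0.2492] yaw 1.554 F [-0.8 -0.3 -1.3] w 0.0003 gf 0.0
units [-3.1   5.48 -0.01] twist 0.0
```

View pics/m6.png

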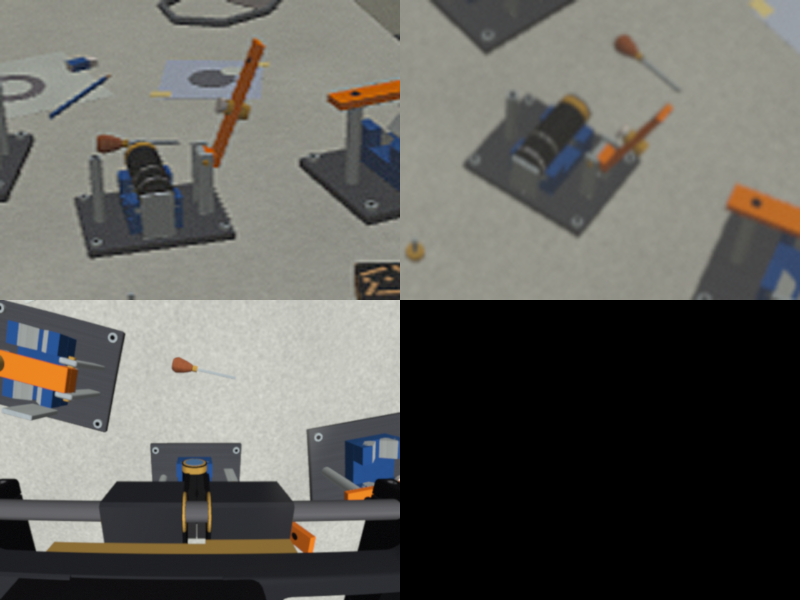

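The side view (148,185) and scene view (550,135) show the barrel slid back to the stop, glass outwards. The strap still leans open and the way round is clear. I'll go behind it.

Call:
play_rows(steps=[-1, -0.2, 0.4, 0, 0, -1, -0.4, 0.7, 0, 0, -1, -0.45, 0.8, 0, 0, -1, -0.45, 0.8, 0, 0, -1, -0.45, 0.8, 0, 0, -1, -0.45, 0.8, 0, 0, -1, -0.4, 0.7, 0, 0, -1, -0.3, 0.48, 0, 0, -1, 0, 0, 0, 0, -1, 0, 0, 0, 0])

```text
time: 22.0
position: [0.6152, 0.2137, 0.2452]
tool_rot: [0.713, 0.701, -0.001, -0.001]
ft_force: [0.5, 0.3, 0.6]
grip_width: 0.0006
grip_force: 0.0
```

Call:
play_rows(steps=[-1, 0, 0, 0.4, 0, -1, 0, 0, 0.7, 0, -1, 0, 0, 0.7, 0, -1, 0, 0, 0.35, 0, -1, 0, 0, 0, 0, -1, 0, -0.2, 0, 0, -1, 0, -0.2, 0, 0, -1, 0, -0.2, 0, 0, -1, 0, -0.2, 0, 0, -1, 0, -0.2, 0, 0])

```text
time: 23.0
position: [0.5878, 0.2145, 0.1837]
tool_rot: [0.713, 0.701, 0.002, 0.002]
ft_force: [2.8, 0.6, 4.4]
grip_width: 0.0006
grip_force: 1.9
```

```bash
cat >> h.py <<'E'
O=np.array([.4518,.2175]);X=np.array([np.cos(-.017),np.sin(-.017)]);Y=np.array([-X[1],X[0]])
def vee():
    p=state()['position'];d=p[:2]-O;print('vee x,y,z mm',(1e3*np.array([d@X,d@Y,p[2]])).round(1))
E
python3 -c "
from h import *
vee()"
```

```text
t 23.0 p [0.5878 0.2145 0.1837] yaw 1.554 F [2.8 0.6 4.4] w 0.0006 gf 1.9
vee x,y,z mm [136.   -0.7 183.7]
```

Call:
play_rows(steps=[-1, 0, -0.26, -0.02, 0, -1, 0, -0.26, -0.02, 0, -1, 0, -0.26, -0.02, 0, -1, 0, -0.26, -0.02, 0, -1, 0, -0.26, -0.02, 0, -1, 0, -0.26, -0.02, 0, -1, 0, -0.26, -0.02, 0, -1, 0, -0.26, -0.02, 0, -1, 0, -0.26, -0.02, 0, -1, 0, 0, 0, 0])

```text
time: 24.0
position: [0.5139, 0.2156, 0.1872]
tool_rot: [0.713, 0.701, -0.001, -0.001]
ft_force: [1.1, 0.1, 0.3]
grip_width: 0.0004
grip_force: 0.0
```

```bash
python3 -c "
from h import *
vee()
C={n:shot(n) for n in('scene','side')}
D={}
for n,(a,b,e,f) in dict(scene=(290,120,400,230),side=(240,130,348,260)).items():
    q=C[n]['image'];h=cv2.cvtColor(q,cv2.COLOR_RGB2HSV);z=np.zeros(q.shape[:2],bool);z[b:f,a:e]=1
    og=(h[...,0]<15)&(h[...,1]>180)&(h[...,2]>110)&z
    v,u=np.nonzero(og);print(n,len(u),cv2.boxPoints(cv2.minAreaRect(np.c_[u,v].astype(np.float32))).round(0).tolist())
    for th in(1.7,1.5,1.3,1.1):
        p=.062+.142*-np.cos(th)+.016*np.sin(th);zz=.077+.142*np.sin(th)+.016*np.cos(th);print(th,proj(C[n],np.r_[O+X*p,zz]).round(0))
"
```

```text
t 24.0 p [0.5139 0.2156 0.1872] yaw 1.554 F [1.1 0.1 0.3] w 0.0004 gf 0.0
vee x,y,z mm [ 62.1  -0.9 187.2]
scene 13 [[356.0, 146.0], [360.0, 146.0], [363.0, 182.0], [359.0, 182.0]]
1.7 [[376. 155.]]
1.5 [[367. 149.]]
1.3 [[358. 144.]]
1.1 [[349. 141.]]
side 84 [[296.0, 164.0], [302.0, 163.0], [317.0, 213.0], [312.0, 214.0]]
1.7 [[322. 163.]]
1.5 [[311. 163.]]
1.3 [[301. 164.]]
1.1 [[291. 168.]]
```

Call:
play_rows(steps=[-1, 0, -0.32, 0.05, 0, -1, 0, -0.32, 0.05, 0, -1, 0, -0.32, 0.07, 0, -1, 0, -0.32, 0.17, 0, -1, 0, -0.32, 0.2, 0, -1, 0, -0.32, 0.22, 0, -1, 0, -0.2, 0.21, 0, -1, 0, -0.2, 0.21, 0, -1, 0, -0.17, 0.21, 0, -1, 0, -0.17, 0.21, 0])

```text
time: 25.1
position: [0.4356, 0.2169, 0.1388]
tool_rot: [0.713, 0.701, -0.0, -0.0]
ft_force: [-0.1, 0.9, 0.6]
grip_width: 0.0007
grip_force: 0.4
```

```bash
python3 -c "
from h import *
vee()
C={n:shot(n) for n in('scene','side')}
for n,(a,b,e,f) in dict(scene=(290,120,400,230),side=(240,130,348,260)).items():
    q=C[n]['image'];h=cv2.cvtColor(q,cv2.COLOR_RGB2HSV);z=np.zeros(q.shape[:2],bool);z[b:f,a:e]=1
    og=(h[...,0]<15)&(h[...,1]>180)&(h[...,2]>110)&z
    v,u=np.nonzero(og);print(n,len(u),cv2.boxPoints(cv2.minAreaRect(np.c_[u,v].astype(np.float32))).round(0).tolist())
    for th in(.6,.4,.2):
        p=.062+.142*-np.cos(th)+.016*np.sin(th);zz=.077+.142*np.sin(th)+.016*np.cos(th);print(th,proj(C[n],np.r_[O+X*p,zz]).round(0))
"
```

```text
t 25.1 p [0.4356 0.2169 0.1388] yaw 1.554 F [-0.1  0.9  0.6] w 0.0007 gf 0.4
vee x,y,z mm [-16.2  -0.9 138.8]
scene 252 [[323.0, 146.0], [328.0, 141.0], [366.0, 177.0], [361.0, 182.0]]
0.6 [[330. 141.]]
0.4 [[324. 143.]]
0.2 [[321. 147.]]
side 181 [[264.0, 194.0], [266.0, 188.0], [316.0, 206.0], [314.0, 212.0]]
0.6 [[270. 184.]]
0.4 [[265. 193.]]
0.2 [[261. 202.]]
```

Call:
play_rows(steps=[-1, 0, -0.11, 0.16, 0, -1, 0, -0.11, 0.16, 0, -1, 0, -0.11, 0.16, 0, -1, 0, -0.11, 0.16, 0, -1, 0, -0.04, 0.12, 0, -1, 0, -0.04, 0.12, 0, -1, 0, -0.04, 0.12, 0, -1, 0, -0.03, 0.08, 0, -1, 0, -0.03, 0.08, 0, -1, 0, 0, 0.05, 0])

```text
time: 26.2
position: [0.4171, 0.2172, 0.1031]
tool_rot: [0.713, 0.701, -0.0, -0.0]
ft_force: [-0.9, -0.5, 4.7]
grip_width: 0.0003
grip_force: 2.3
```

Call:
play_rows(steps=[-1, 0, 0, 0.05, 0, -1, 0, 0, 0.05, 0, -1, 0, 0, 0.04, 0, -1, 0, 0, 0, 0, -1, 0, 0, 0, 0, -1, 0, 0, 0, 0, -1, 0, 0, 0, 0, -1, 0, 0, 0, 0, -1, 0, 0, 0, 0, -1, 0, 0, 0, 0])

```text
time: 27.2
position: [0.4162, 0.2172, 0.0991]
tool_rot: [0.713, 0.701, -0.001, -0.001]
ft_force: [-3.9, -0.4, 5.8]
grip_width: 0.0007
grip_force: 3.0
```

```bash
python3 -c "
from h import *
vee()"
```

```text
t 27.2 p [0.4162 0.2172 0.0991] yaw 1.554 F [-3.9 -0.4  5.8] w 0.0007 gf 3.0
vee x,y,z mm [-35.6  -0.9  99.1]
```

Call:
play_rows(steps=[-1, 0, 0, 0.03, 0, -1, 0, 0, 0.03, 0, -1, 0, 0, 0.03, 0, -1, 0, 0, 0, 0, -1, 0, 0, 0, 0, -1, 0, 0, 0, 0, -1, 0, 0, 0, 0, -1, 0, 0, 0, 0, -1, 0, 0, 0, 0, -1, 0, 0, 0, 0])

```text
time: 28.2
position: [0.4158, 0.2172, 0.0973]
tool_rot: [0.713, 0.701, -0.001, -0.001]
ft_force: [-4.8, -0.7, 14.0]
grip_width: 0.0009
grip_force: 7.3
```

Call:
play_rows(steps=[-1, 0, 0, 0.02, 0, -1, 0, 0, 0.02, 0, -1, 0, 0, 0, 0, -1, 0, 0, 0, 0, -1, 0, 0, 0, 0, -1, 0, 0, 0, 0, -1, 0, 0, 0, 0, -1, 0, 0, 0, 0, -1, 0, 0, 0, 0, -1, 0, 0, 0, 0])

```text
time: 29.2
position: [0.4158, 0.2172, 0.0971]
tool_rot: [0.713, 0.701, -0.001, -0.001]
ft_force: [-6.0, -0.4, 23.8]
grip_width: 0.0006
grip_force: 12.0
```

The force climbs at a constant z of 97.1 mm, so the strap is on its hard stop. I've used all my picture views, so I'll check the strap angle and barrel position numerically.

```bash
python3 -c "
from h import *
import pickle
B=pickle.load(open('c6.pkl','rb'))
C={n:shot(n,n+'9.png') for n in('scene','side')}
vee()
for n,(a,b,e,f) in dict(scene=(290,120,400,230),side=(240,130,348,260)).items():
    q=C[n]['image'];h=cv2.cvtColor(q,cv2.COLOR_RGB2HSV);z=np.zeros(q.shape[:2],bool);z[b:f,a:e]=1
    og=(h[...,0]<15)&(h[...,1]>180)&(h[...,2]>110)&z
    v,u=np.nonzero(og);print(n,len(u),cv2.boxPoints(cv2.minAreaRect(np.c_[u,v].astype(np.float32))).round(0).tolist())
    for th in(.1,0):
        print(th,[proj(C[n],np.r_[O+X*(.062-s*np.cos(th)+.016*np.sin(th)),.077+s*np.sin(th)+.016*np.cos(th)]).round(1).tolist() for s in(.142,.02)])
# barrel front (brass) in scene, rear in side: before/after
fr=proj(C['scene'],np.r_[O+Y*.048,.06])[0];print('front expected px scene',fr,'rear top side',proj(C['side'],np.r_[O-Y*.052,.08])[0])
for I in(B,C):
    h=cv2.cvtColor(I['scene']['image'],cv2.COLOR_RGB2HSV);u0,v0=fr.astype(int)
    m=((h[...,0]>=14)&(h[...,0]<32)&(h[...,1]>100)&(h[...,2]>70));w=np.zeros_like(m);w[v0-14:v0+8,u0-10:u0+12]=1
    v,u=np.nonzero(m&w);print('brass',len(u),u.mean() if len(u) else 0,v.mean() if len(u) else 0)
    g=I['side']['image'][205:245,280:302].astype(int).sum(2);print('side col profile',g[:,8:14].mean(1).astype(int).tolist())
"
```

```text
t 29.3 p [0.4158 0.2172 0.0971] yaw 1.554 F [-6.3 -1.2 24. ] w 0.0001 gf 12.0
vee x,y,z mm [-36.   -0.9  97.1]
scene 229 [[317.0, 156.0], [321.0, 149.0], [364.0, 175.0], [360.0, 181.0]]
0.1 [[[319.6, 150.0]], [[355.0, 173.3]]]
0 [[[318.8, 152.7]], [[354.5, 173.4]]]
side 161 [[260.0, 208.0], [312.0, 204.0], [312.0, 210.0], [260.0, 215.0]]
0.1 [[[260.3, 207.2]], [[304.2, 206.3]]]
0 [[[259.9, 212.0]], [[303.7, 207.0]]]
front expected px scene [350.63326515 162.4634443 ] rear top side [292.34043959 221.14642106]
brass 37 350.2162162162162 161.56756756756758
side col profile [445, 372, 278, 294, 209, 174, 147, 125, 113, 115, 106, 217, 162, 113, 111, 139, 247, 158, 108, 126, 127, 106, 330, 304, 259, 252, 255, 257, 254, 255, 252, 256, 256, 254, 255, 257, 255, 253, 258, 261]
brass 67 344.53731343283584 165.3582089552239
side col profile [318, 251, 231, 240, 278, 212, 216, 174, 234, 210, 108, 198, 154, 115, 108, 141, 242, 162, 109, 121, 120, 98, 342, 309, 258, 261, 257, 264, 259, 262, 261, 265, 259, 260, 264, 262, 261, 264, 263, 263]
```

```bash
python3 -c "
from h import *
print(robot.hand_in())"
```

```text
the job is handed in; nothing more can be done
None
```

The loupe barrel lies in the smallest vee block, glass end out and rear end against the stop. The strap is fully down on its post, held there with about 24 N at handover (29 s on the clock, result not reported back). I set the barrel down forward to clear the open strap, then pushed it back to the stop.

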